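Clamp the rail and start its test

TASK

Start the test of the rail lying in the fixture. Push down the clamp beside the tall stop block until it is fully down, then the clamp at the fixture's open end; next press down the raised half of the power rocker so that the tester is on, and last press the round start button fully and let it come back up. Do not press the square key, and leave the rail and everything else on the bench where they lie: nothing is to be lifted or moved.

Things in the scene. Friction and masses are not known exactly. Their poses are not given: they have to be found in the camera images.
- fixture: aluminium plate fixed to the bench, 85 (x) x 320 (y) x 15 mm; origin at the centre of its underside; x points away from the robot within 0.2 rad. The rail lies along y. Tall stop block (34 x 24 mm, top 60 mm above the bench) at y = +145 mm; the -y end is open (a 6 mm lip only). Push-down clamps beside the rail at x = +29, y = +100 and -100 mm
- clamp_stop_top (a point): centre of the top face of the black round head (32 mm across, 8 mm thick) of the clamp at the stop-block end; 80 mm above the bench when up, 68 mm when fully down; moves with the head
- clamp_stop (a joint): how far the stop-end clamp is pushed down, m: 0 up, 0.012 fully down. It needs about 6 N all the way and stays where it is left (no spring)
- clamp_open_top (a point): the same point on the same sort of clamp at the open end
- clamp_open (a joint): how far the open-end clamp is pushed down, m: 0 up, 0.012 fully down; about 6 N, stays where it is left
- rail: loose dark steel rail lying in the fixture, 20 x 262 x 14 mm, about 0.4 kg; origin at the centre of its underside, long axis y; its top is 29 mm above the bench. Not to be moved
- power_box: grey box fixed to the bench, 80 x 80 x 45 mm, one of three in a row (order changes, turned up to 0.5 rad) between robot and fixture; origin at the centre of its underside. Carries a black V-shaped rocker (62 mm along box x, 34 mm wide), pivot along box y. Off: its -x half (towards the robot) is level, top 56 mm above the bench; its +x half slopes up at 0.4 rad to 68 mm. On: the reverse
- rocker_on (a point): point on the top face of the rocker half that is raised when off, on its middle line, 22 mm from the pivot axis; moves with the rocker: 65 mm above the bench when off, 56 mm when fully on
- rocker (a joint): rocker angle, rad: 0 off, 0.4 fully on (raised half pressed down until it is level). Needs about 3 to 5 N at the end of the half, stays where it is left
- start_box: grey box fixed to the bench, 80 x 80 x 45 mm, one of three in a row (order changes, turned up to 0.5 rad) between robot and fixture; origin at the centre of its underside. Carries the round start button at its centre
- start_top (a point): centre of the top face of the black round start button, 44 mm across; 67 mm above the bench when up; moves with it
- start (a joint): how far the start button is pressed, m: 0 up, 0.006 fully pressed. A spring (1.2 N at first, about 5 N at full travel) returns it
- reset_box: grey box fixed to the bench, 80 x 80 x 45 mm, one of three in a row (order changes, turned up to 0.5 rad) between robot and fixture; origin at the centre of its underside. Carries the square key at its centre, which must not be pressed
- reset_key_top (a point): centre of the top face of the black square key, 42 x 42 mm, 67 mm above the bench; not to be pressed
- reset_key (a joint): how far the square key is pressed, m: 0 up, 0.006 fully pressed; springs back. Must stay up
- plug: white plastic plug, 22 mm wide foot, 26 mm high, loose, standing between two control boxes; origin at the centre of its underside; leave alone
- collar: loose steel collar, 26 mm across, 16 mm high, between two control boxes; origin at the centre of its underside; leave alone
- spare_rail: loose spare rail, 262 x 20 x 14 mm, on the bench at the right; origin at the centre of its underside; leave alone
- driver: loose screwdriver lying at the right; leave alone
- bin: blue bin of white plugs, 150 x 190 x 70 mm, loose, at the left; origin at the centre of its underside; leave alone
- oil: white bottle with black cap, 48 mm across, 90 mm high, loose, left of the control boxes; origin at the centre of its underside; leave alone
- tape: blue tape dispenser, 70 x 170 mm, 115 mm high, loose, at the right; origin at the centre of its underside; leave alone
Mind the look-alikes: they are no part of the job. Leave any red look-alike of the start_box alone.

How it is judged:
By the outcome, as a careful person would: the job done as asked, in the order asked, and still so for the second after the job is handed in, with the robot touching nothing.
It also fails if it takes over 48 s, if anything falls off the work surface, if the arm or the gripper's body presses on something with over 40 N, if the wrist force passes 120 N, or if a joint passes its speed limit or range.

ROBOT

A 7-joint arm with a two-finger parallel gripper is mounted at the origin on the work surface. World frame = base frame: x ahead of the robot, y to its left, z up, the work surface at z = 0. Lengths are in mm, angles in rad, forces in N, time in s.
With the tool pointing down it reaches from about 400 to 875 mm from the base axis. Payload 19.3 kg.
Tool frame: the origin (TCP) lies at the very end of the fingers, on their centre line; the grasp point (between the pads) lies pinch_z behind it (pinch_z is the distance from the TCP to the grasp point, in mm); y points along the fingers, z is the direction in which the jaws open and shut, and the axes are right-handed (so a half turn about y gives the same grasp; the last joint's range is limited). The gripper opens to 85 mm and grips with 20 to 120 N. Pads are 22 mm wide; open, the fingers measure 114 mm over their backs; the gripper's body (76 mm by 85 mm) begins 54 mm behind the grasp point. The pads swing forward as they close: fully open they stand 13 mm farther back than shut.
Start: joints at [-0.07, 0.521, -0.036, 1.599, 0.021, 1.021, -0.113], TCP at [624.992, -0.025, 231.291] pointing down, gripper open.
Joint ranges: [-2.91, 2.91], [-0.3, 2.13], [-1.5, 1.42], [0.17, 2.43], [-1.26, 4.41], [0.16, 1.93], [-2.52, 2.52]. Speed limits (rad/s): [1.89, 1.89, 2.39, 2.39, 3.01, 3.01, 3.01].

INTERFACE

Orientations are given as a rotation vector (axis times angle).
In Python, from rig import state, camera, sign_off, pinch_z gives the robot as it stands. The module is installed in compiled form; this text tells all that it offers.
- The arm moves only by the shell command python3 -m crank 'ROWS' [FORCE]. ROWS is JSON, a list that holds one entry, the list of rows, each a list of 7 numbers: the opening, from 0 (shut) to 1 (fully open), then the shift along the tool's x, y, z each as a share of 0.5 m, from -1 to 1, then the turn, a rotation vector about the tool's x, y, z each as a share of 120 degrees, from -1 to 1. A call has 1 to 5 rows; each row is the pose to reach, as a shift and turn from the pose commanded when the call began, along the tool's axes at that moment; what a row does not reach only later rows make up. A row lasts 1/8 s, in which the tool goes at most 62.5 mm and 10.7 degrees, less where a joint would pass 70% of its speed; a pose out of reach is approached as far as the arm can. A call with a number of a shift or a turn outside -1 to 1 is refused whole. A call with a gripper value outside its range is refused whole. The fingers move at their own pace and stop on an object; FORCE is the grip in N (left out, the last holds). Time passes only in rows, so rows that repeat a pose let the fingers close. It gives the time, the measured TCP pose, the force and the opening at its end, in the units of the state.
- state(): the state, without advancing time (a new reading comes with each control period).
- camera(name): name is "scene" or "side" or "wrist"; returns a dict with "pixels" (400x640x3 uint8, red, green, blue), "camera_matrix" (3x3 intrinsics, pixels), "R" (3x3) and "t" (3): a world point X has camera coordinates R X + t. Camera axes: x right, y down, z forward; pixel columns grow to the right and rows downward; lengths in mm; the calibration is good to about 2 mm. A picture is of the moment at which its call begins. There is no depth.
- sign_off(): hands the job in, once; it reports no verdict.
The state is a dict: "time_s": time; "joint_pos": joint angles; "dq": joint speeds; "tau": joint torques, N m; "position": TCP position; "orientation": TCP orientation; "wrist_force": force on the tool from outside, world axes, zero at the start; "torque": the same for the moment, N m; "width": finger opening in mm.
Only numpy, scipy, OpenCV 4.12 (cv2) and the standard library are available. Lean on these libraries where they do the work, as an engineer would, in place of code of your own. Each camera call takes 0.05 s, during which the arm holds its last target.

## Working session

There is one attempt and no reset: what is moved stays moved. The work goes in short steps, Python scripts to look and compute and a shell command to move; the robot and the scene stay as the last step left them, time stands still between calls to the robot, and variables do not carry over. Pictures are saved under pics/ and viewed, and the job is handed in when it is done.

```bash
mkdir -p pics; ls
cat > h.py <<'E'
import numpy as np,cv2,json
from rig import state,camera,pinch_z
from scipy.spatial.transform import Rotation as Ro
def save(c,n):
    cv2.imwrite(f'pics/{n}.png',cv2.cvtColor(c['pixels'],cv2.COLOR_RGB2BGR))
    np.savez(f'pics/{n}.npz',**c)
def load(n): return dict(np.load(f'pics/{n}.npz'))
def ray(c,u,v,z):
    K,R,t=c['camera_matrix'],c['R'],c['t']
    d=R.T@np.linalg.solve(K,[u,v,1.]); o=-R.T@t
    return o+d*(z-o[2])/d[2]
def proj(c,X):
    p=c['camera_matrix']@(c['R']@np.array(X,float)+c['t']); return p[:2]/p[2]
E
python3 - <<'E'
from h import *
for n in ['scene','side','wrist']:
    c=camera(n); save(c,n+'0'); print(n,-c['R'].T@c['t'])
s=state(); print(s, pinch_z); print(Ro.from_rotvec(s['orientation']).as_matrix().round(3))
E
```

```text
pics
scene [1060.31560745 -406.61110261 1145.70282129]
side [ 82.11163598 671.87823037 806.6731248 ]
wrist [624.46109317  77.25103884 374.06487407]
{'time_s': 0.15, 'joint_pos': array([-0.07018968,  0.52188585, -0.03631209,  1.59987581,  0.02117527,
        1.02110565, -0.11276112]), 'dq': array([ 1.55558108e-03, -2.09971308e-03,  1.73976145e-04, -9.49946726e-04,
       -7.56482354e-04, -9.19736645e-05,  1.49027768e-03]), 'tau': array([ 4.00798544e-04, -9.27376485e+01,  1.98035471e+00, -3.70049715e+01,
        1.79930578e-02,  6.46477114e-03, -1.41420460e-05]), 'position': array([ 6.24740528e+02, -3.88038030e-02,  2.30853105e+02]), 'orientation': array([-1.20988439,  1.20983982, -1.20882077]), 'wrist_force': array([-0.77006707, -0.35885614, -0.69133991]), 'torque': array([-0.03879227,  0.06172659,  0.05692637]), 'width': 85.32919471416527} 18.700000000000003
[[-0.    -0.001  1.   ]
 [-1.    -0.    -0.   ]
 [ 0.    -1.    -0.001]]
```

View pics/scene0.png

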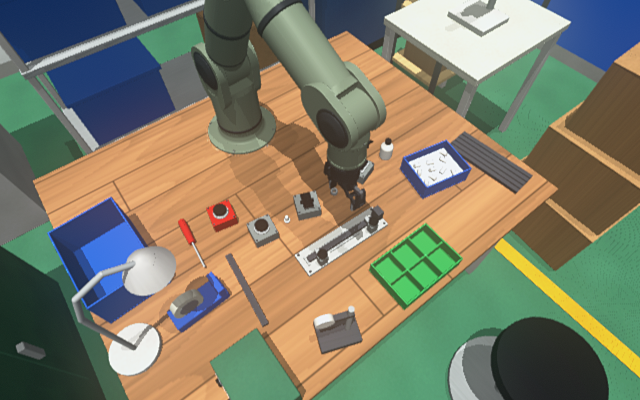

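View pics/side0.png

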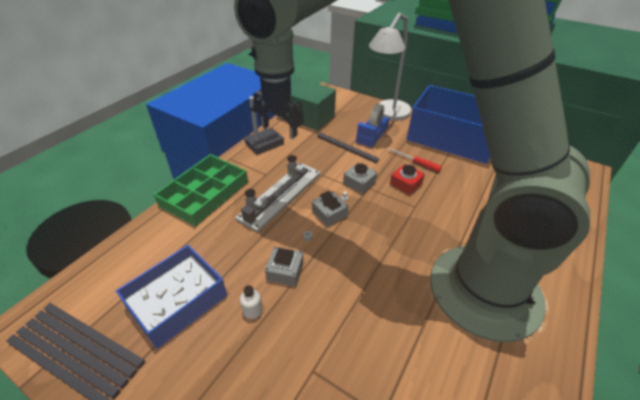

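View pics/wrist0.png

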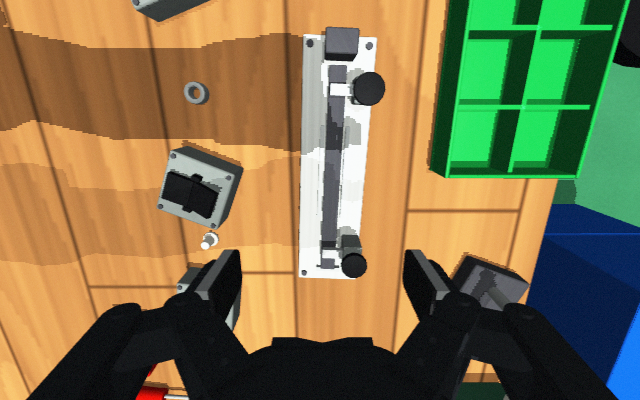

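Run:
```python
from h import *
c=load('wrist0'); s=load('scene0'); d=load('side0')
a=cv2.resize(c['pixels'][10:300,140:400],None,fx=3,fy=3,interpolation=cv2.INTER_CUBIC)
a=cv2.resize(a,(538,600)); cv2.imwrite('pics/w_crop.png',a[:,:,::-1])
b=cv2.resize(s['pixels'][170:290,190:400],(800,457),interpolation=cv2.INTER_CUBIC);cv2.imwrite('pics/s_crop.png',b[:,:,::-1])
b=cv2.resize(d['pixels'][140:290,230:430],(800,600),interpolation=cv2.INTER_CUBIC);cv2.imwrite('pics/d_crop.png',b[:,:,::-1])
for n,u,v,z in [('stop',369,88,80),('open',354,265,80),('block',342,40,60),('rocker',190,187,60)]:
    X=ray(c,u,v,z); print(n,X.round(1),proj(s,X).round(1),proj(d,X).round(1))
```

```text
stop [670.5  97.5  80. ] [373.7 219.2] [249.5 190.8]
open [662.5 -99.7  80. ] [323.  251.8] [291.1 157.2]
block [644.4 143.6  60. ] [378.2 209.5] [247.  208.6]
rocker [470.5  -8.5  60. ] [309.8 198. ] [327.2 200.4]
```

View pics/w_crop.png

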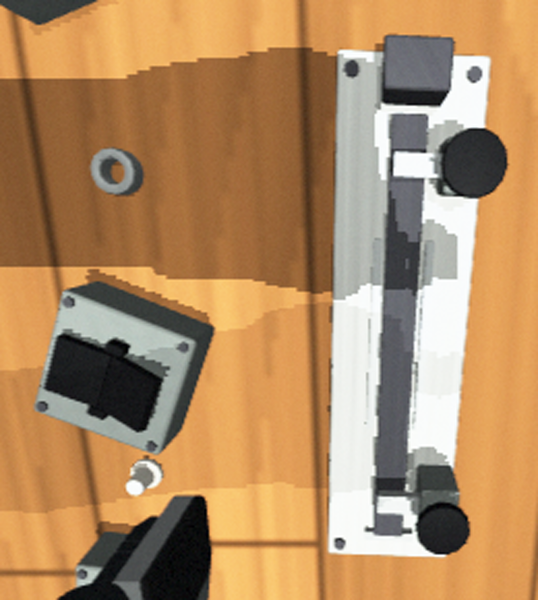

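View pics/s_crop.png

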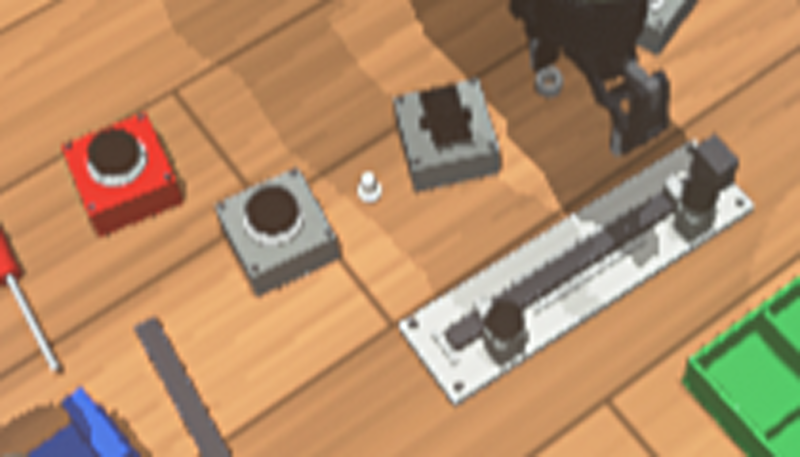

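View pics/d_crop.png

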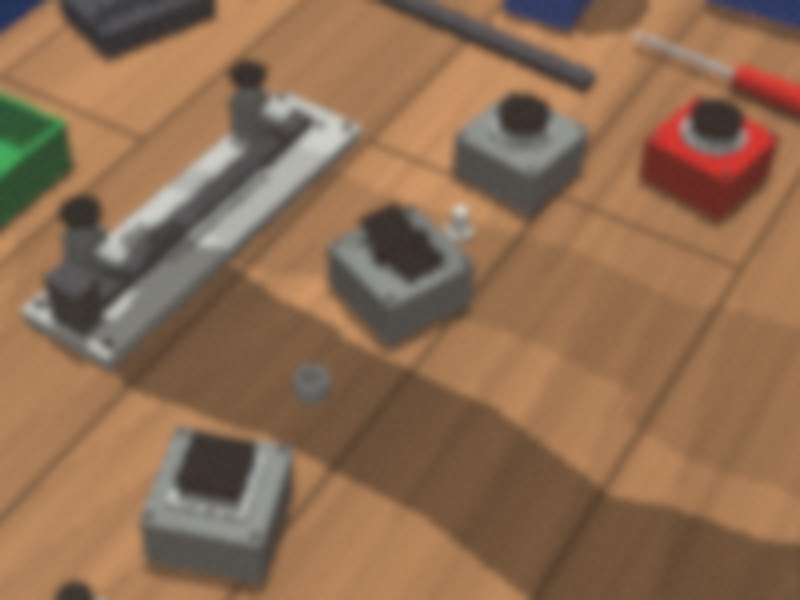

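Run:
```python
from h import *
from scipy.ndimage import label
w=load('wrist0'); s=load('scene0'); d=load('side0')
g=w['pixels'].max(2)
def blob(c,u,v,th,r=30):
    g=c['pixels'].max(2); m=(g<th).astype(np.uint8)
    win=np.zeros_like(m); win[max(0,v-r):v+r,max(0,u-r):u+r]=1; m*=win
    n,l,st,ce=cv2.connectedComponentsWithStats(m,connectivity=4)
    k=l[v,u]
    if k==0: return None
    cn,_=cv2.findContours((l==k).astype(np.uint8),cv2.RETR_EXTERNAL,cv2.CHAIN_APPROX_NONE)
    (x,y),rr=cv2.minEnclosingCircle(cn[0])
    return st[k],ce[k].round(1),(round(x,1),round(y,1),round(rr,1))
for n,u,v in [('stop',369,88),('open',354,265)]:
    for th in (40,55): print(n,th,blob(w,u,v,th))
for n,c,u,v in [('startS',s,262,225),('startD',d,361,168)]:
    for th in(50,65,80): print(n,th,blob(c,u,v,th,12))
X=ray(s,261.7,225.1,67); Y=ray(d,361,169,67); print(X,Y)
scr=np.array([(68,301),(183,347),(42,407),(152,446)])/2.069+[140,10]
P=np.array([ray(w,*p,45) for p in scr]); print(P.round(1),P.mean(0))
print('yaw',np.arctan2(*(P[1]-P[0])[[1,0]]),np.arctan2(*(P[3]-P[2])[[1,0]]))
```

```text
stop 40 None
stop 55 (array([352,  72,  33,  33, 776], dtype=int32), array([368.4,  87.7]), (366.0, 89.5, 19.4))
open 40 (array([341, 253,  26,  25, 387], dtype=int32), array([353.7, 265.9]), (353.5, 264.9, 12.7))
open 55 (array([341, 253,  26,  25, 490], dtype=int32), array([353.5, 264.7]), (353.5, 264.5, 12.9))
startS 50 None
startS 65 None
startS 80 (array([255, 220,  13,  11, 113], dtype=int32), array([261. , 224.9]), (261.0, 224.6, 6.2))
startD 50 None
startD 65 (array([356, 165,  10,   8,  66], dtype=int32), array([360.5, 168.5]), (360.5, 168.5, 4.7))
startD 80 (array([355, 165,  12,   9,  83], dtype=int32), array([360.5, 168.7]), (360.5, 168.0, 5.6))
[ 464.1021208  -194.77318028   67.        ] [ 451.3319268  -183.26646212   67.        ]
[[448.5  25.9  45. ]
 [511.3  -1.   45. ]
 [422.4 -38.1  45. ]
 [485.8 -63.6  45. ]] [466.99504107 -19.18455507  45.        ]
yaw -0.4048516410231599 -0.3826907584635265
```

Run:
```python
from h import *
w=load('wrist0'); print(w['R'].round(3))
for X in [(670,97.5,80),(662,-99.7,80),(662,-99.7,68)]:
    a=np.linspace(0,6.28,60); q=np.array([proj(w,np.array(X)+[16*np.cos(t),16*np.sin(t),0]) for t in a]); print(np.ptp(q,axis=0),q.mean(0))
s=load('scene0'); d=load('side0')
# midpoint triangulation of start
def line(c,u,v):
    r=c['R'].T@np.linalg.solve(c['camera_matrix'],[u,v,1.]); return -c['R'].T@c['t'],r/np.linalg.norm(r)
A=np.zeros((3,3));b=np.zeros(3)
for c,p in((s,(261.3,225)),(d,(360.7,168.7))):
    o,r=line(c,*p);M=np.eye(3)-np.outer(r,r);A+=M;b+=M@o
print(np.linalg.solve(A,b))
```

```text
[[ 1.    -0.001 -0.001]
 [-0.001 -0.953  0.303]
 [-0.001 -0.303 -0.953]]
[32.65125354 34.99215555] [368.74776401  87.79940106]
[26.7724019  23.57806365] [353.79113067 264.90181695]
[25.88515187 22.94136587] [352.74043607 259.76208853]
[ 457.61282971 -194.07556591   58.00916174]
```

The wrist view shows two fixture clamps: (369,88) sits beside the stop block at (342,40), and (354,265) is at the open end. Their diameters match 32 mm at z=80.

Things that could be taken for the start button in the scene view:
- Grey box with a round button at (261,225): this is the start button.
- Red box at (221,211): the look-alike, leave alone.
- Square key, seen in the side view at (284,257): do not press.
- Rocker box at (307,201), or (190,187) in the wrist view.

The crops confirm these choices.

```bash
python3 -m crank '[[[0,-0.1,0.1,0.04,0,0,0],[0,-0.195,0.2,0.09,0,0,0],[0,-0.195,0.212,0.09,0,0,0],[0,-0.195,0.212,0.09,0,0,0],[0,-0.195,0.212,0.09,0,0,0]]]' 30
python3 - <<'E'
from h import *
for n in ['wrist','scene']:
    c=camera(n); save(c,n+'1')
s=state(); print(s['time_s'],s['position'],s['width'],s['wrist_force'])
E
```

```text
time_s: 0.78
position: [670.2, 96.3, 126.2]
orientation: [-1.209, 1.209, -1.211]
wrist_force: [0.5, -0.3, -0.6]
width: 0.2
0.875 [670.41953697  96.26732786 126.66581179] -0.0005307498027998268 [ 0.23211886 -0.78410916  0.39824242]
```

View pics/wrist1.png

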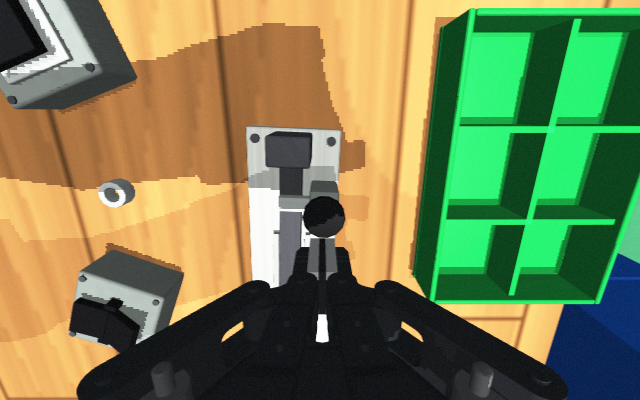

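Run:
```python
from h import *
w=load('wrist1'); print(ray(w,324,216,80), ray(w,324,217,80))
scr=[(80,255),(156,302)]
print([ray(w,*p,45).round(1) for p in scr])
```

```text
[671.38455182  99.97892634  80.        ] [671.38492568  99.20020532  80.        ]
[array([451.9,  49.2,  45. ]), array([511.2,  -1.3,  45. ])]
```

```bash
python3 -m crank '[[[0,-0.005,0.08,0,0,0,0],[0,-0.005,0.095,0,0,0,0],[0,-0.005,0.106,0,0,0,0],[0,-0.005,0.114,0,0,0,0],[0,-0.005,0.114,0,0,0,0]]]'
```

```text
time_s: 1.5
position: [670.6, 99.6, 69.6]
orientation: [-1.208, 1.209, -1.21]
wrist_force: [0.5, 0.0, -0.3]
width: 0.2
```

```bash
python3 -m crank '[[[0,0,0.006,0,0,0,0],[0,0,0.01,0,0,0,0]]]'
```

```text
time_s: 1.75
position: [671.2, 99.8, 67.5]
orientation: [-1.207, 1.208, -1.211]
wrist_force: [-24.5, -4.7, 70.4]
width: 0.3
```

```bash
python3 -m crank '[[[0,0,-0.06,0,0,0,0],[0,0.1,-0.12,0,0,0,0],[0,0.225,-0.12,-0.008,0,0,0],[0,0.35,-0.12,-0.015,0,0,0],[0,0.397,-0.12,-0.016,0,0,0]]]'
python3 - <<'E'
from h import *
for n in ['wrist','side']:
    c=camera(n); save(c,n+'2')
w=camera('wrist'); 
s=state(); print(s['time_s'],s['position'],s['width'],s['wrist_force'])
E
```

```text
time_s: 2.38
position: [661.6, -103.6, 124.1]
orientation: [-1.208, 1.211, -1.215]
wrist_force: [0.0, 0.3, -0.3]
width: 0.0
2.525 [662.14434731 -99.56404004 123.69054361] 0.1850711558937682 [ 0.6943718   0.28070832 -0.34946231]
```

View pics/wrist2.png

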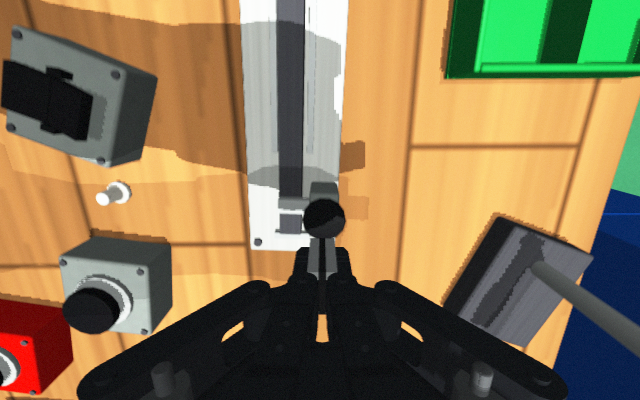

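Run:
```python
from h import *
d=load('side2')
b=cv2.resize(d['pixels'][140:290,230:430],(800,600),interpolation=cv2.INTER_CUBIC);cv2.imwrite('pics/d2_crop.png',b[:,:,::-1])
```

```text
(no output)
```

View pics/d2_crop.png

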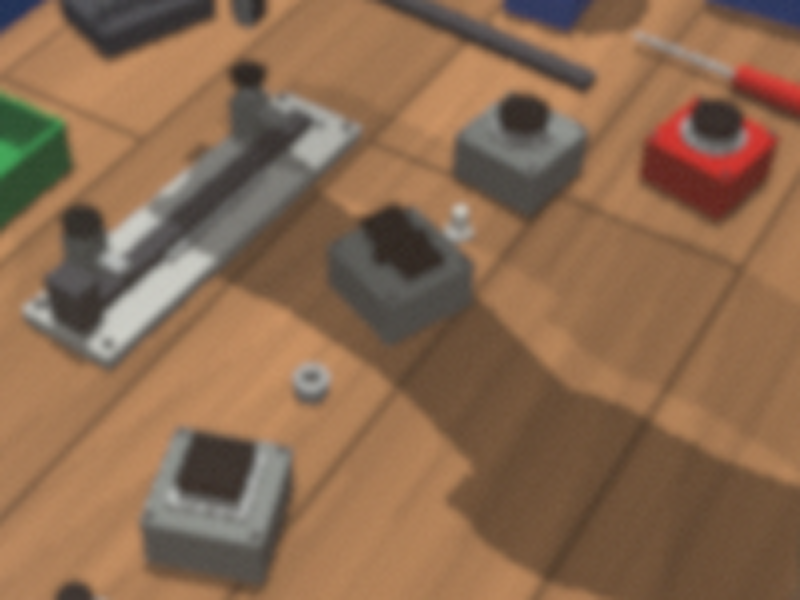

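Run:
```python
from h import *
w=load('wrist2'); print(ray(w,324,218,80))
print('start',ray(w,92,310,67))
scr=[(18,33),(117,75),(102,160),(10,127)]
P=np.array([ray(w,*p,45) for p in scr]);print(P.round(1),P.mean(0), np.arctan2(P[1]-P[0],1)); 
for a,b in((0,1),(3,2)): e=P[b]-P[a]; print(np.arctan2(e[1],e[0]),np.linalg.norm(e))
scr=[(70,255),(164,242),(143,327)]
print([ray(w,*p,45).round(1) for p in scr])
```

```text
[ 662.8153092  -100.77435277   80.        ]
start [ 462.59495524 -189.95317164   67.        ]
[[448.8  26.   45. ]
 [512.   -1.5  45. ]
 [485.7 -63.9  45. ]
 [421.1 -37.9  45. ]] [466.92531856 -19.32414461  45.        ] [ 1.5549746  -1.53438274  0.        ]
-0.4097590930106578 68.90295304067568
-0.38213911901920916 69.64725116548678
[array([ 436.3, -148.8,   45. ]), array([ 522.4, -136.5,   45. ]), array([ 485.5, -228.3,   45. ])]
```

```bash
python3 -m crank '[[[0,-0.001,0.078,0.001,0,0,0],[0,-0.001,0.092,0.001,0,0,0],[0,-0.001,0.104,0.001,0,0,0],[0,-0.001,0.112,0.001,0,0,0],[0,-0.001,0.118,0.001,0,0,0]]]'
```

```text
time_s: 3.15
position: [663.1, -96.5, 67.5]
orientation: [-1.209, 1.208, -1.208]
wrist_force: [-23.4, 6.3, 63.2]
width: 0.3
```

```bash
python3 -m crank '[[[0,0,-0.06,0,0,0,0],[0,-0.03,-0.11,-0.08,0,0,0],[0,-0.08,-0.11,-0.19,0,0,0],[0,-0.14,-0.11,-0.3,0,0,0],[0,-0.14,-0.11,-0.345,0,0,0]]]'
python3 - <<'E'
from h import *
for n in ['wrist','scene']:
    c=camera(n); save(c,n+'3')
d=camera('side');save(d,'side3')
b=cv2.resize(d['pixels'][140:290,230:430],(800,600),interpolation=cv2.INTER_CUBIC);cv2.imwrite('pics/d3_crop.png',b[:,:,::-1])
s=state(); print(s['time_s'],s['position'],s['orientation'],s['wrist_force'])
E
```

```text
time_s: 3.78
position: [488.0, -25.4, 120.5]
orientation: [-1.21, 1.207, -1.206]
wrist_force: [0.9, -0.1, 0.2]
width: 0.0
3.925 [490.2498096  -27.31253031 120.48986127] [-1.20861974  1.20730085 -1.20894441] [ 0.55950427 -0.54284619 -0.42511653]
```

View pics/wrist3.png

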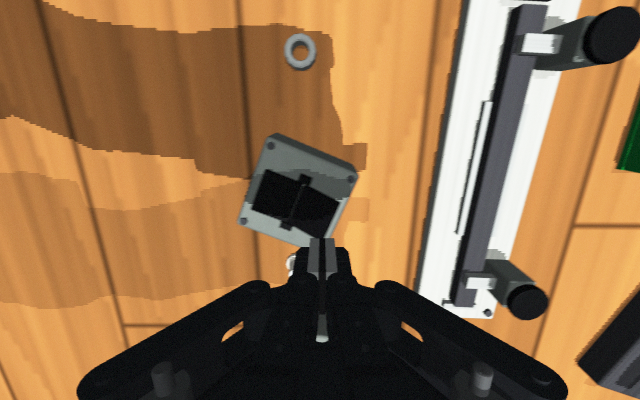

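View pics/d3_crop.png

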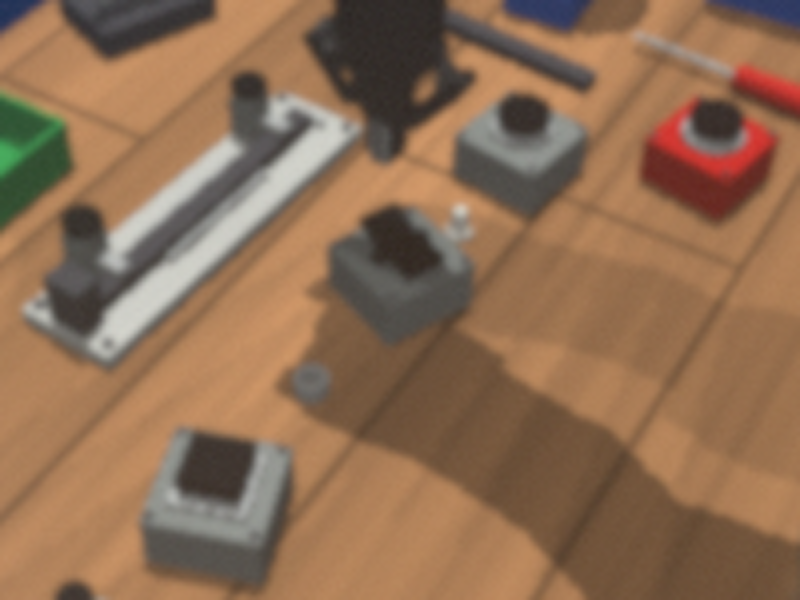

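Run:
```python
from h import *
w=load('wrist3')
P=[ray(w,*p,45) for p in [(270,145),(351,179),(243,221)]];print(np.round(P,1),(P[1]+P[2])/2)
e=P[1]-P[0];print(np.arctan2(e[1],e[0]))
```

```text
[[447.2  25.7  45. ]
 [510.9  -1.1  45. ]
 [421.1 -37.8  45. ]] [466.01087182 -19.44897928  45.        ]
-0.3990463448413387
```

```bash
python3 -m crank '[[[0,0.002,0.1,0,0,0,0],[0,0.002,0.112,0,0,0,0],[0,0.002,0.12,0,0,0,0],[0,0.002,0.126,0,0,0,0],[0,0.002,0.13,0,0,0,0]]]'
```

```text
time_s: 4.55
position: [490.9, -29.0, 55.3]
orientation: [-1.208, 1.208, -1.21]
wrist_force: [-3.4, 0.3, 37.0]
width: -0.3
```

```bash
python3 -m crank '[[[0,0,-0.08,0,0,0,0],[0,0.06,-0.13,-0.03,0,0,0],[0,0.16,-0.13,-0.06,0,0,0],[0,0.2,-0.13,-0.06,0,0,0],[0,0.2,-0.13,-0.06,0,0,0]]]'
python3 - <<'E'
from h import *
for n in ['wrist','scene']:
    c=camera(n); save(c,n+'4')
d=camera('side');save(d,'side4')
b=cv2.resize(d['pixels'][140:290,230:430],(800,600),interpolation=cv2.INTER_CUBIC);cv2.imwrite('pics/d4_crop.png',b[:,:,::-1])
s=state(); print(s['time_s'],s['position'],s['wrist_force'])
E
```

```text
time_s: 5.18
position: [459.8, -130.4, 119.8]
orientation: [-1.208, 1.211, -1.212]
wrist_force: [0.8, 0.5, -0.5]
width: -0.2
5.325 [ 460.1525908  -128.0837012   119.43358067] [-0.32844547  0.54747624  0.65986593]
```

View pics/wrist4.png

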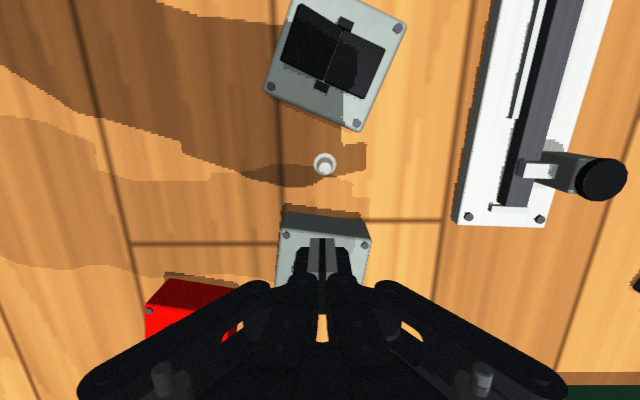

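View pics/d4_crop.png

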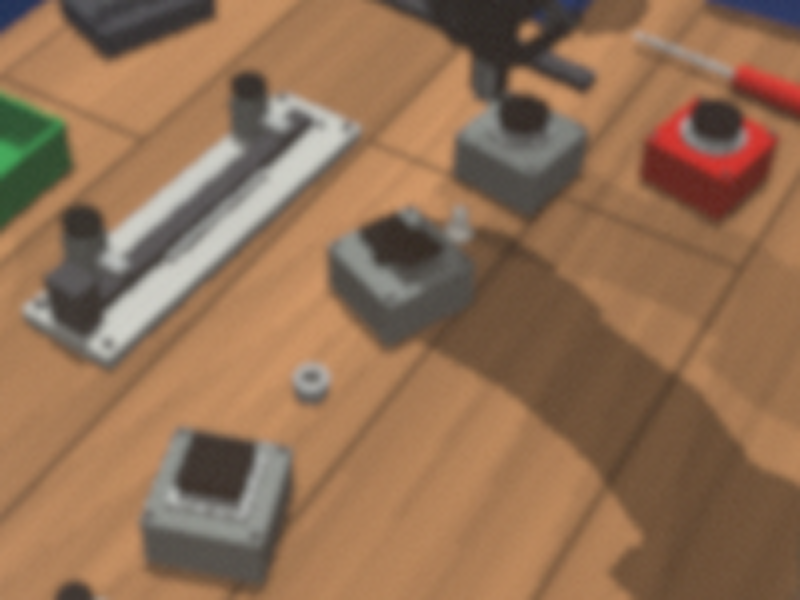

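The rocker has flipped: its far half is down and its near half is up. Next I locate the start box from its screws at (285,237) and (365,243).

Run:
```python
from h import *
w=load('wrist4');a,b=ray(w,285,236,45),ray(w,365,243,45);print(a,b,np.linalg.norm(b-a))
e=(b-a)[:2];n=np.array([e[1],-e[0]]);print('centre',(a+b)[:2]/2+n/2)
w=load('wrist2')
g=cv2.resize(w['pixels'][220:350,40:190],None,fx=4,fy=4,interpolation=cv2.INTER_CUBIC);cv2.imwrite('pics/st.png',g[:,:,::-1])
```

```text
[ 427.80529327 -156.10893715   45.        ] [ 496.56647954 -163.00589277   45.        ] 69.10621342335557
centre [ 458.73740859 -193.9380081 ]
```

View pics/st.png

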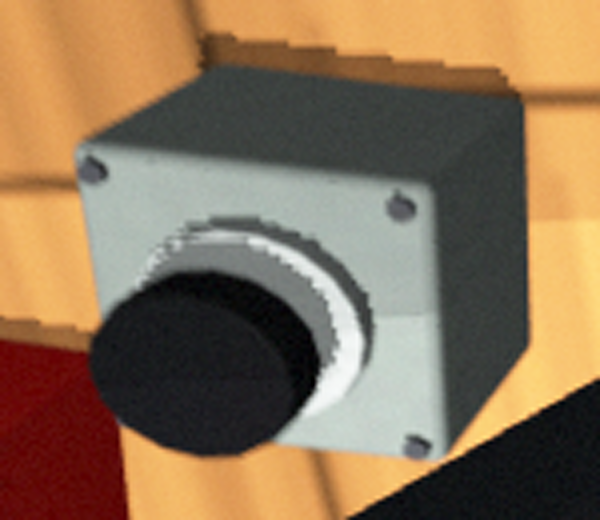

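```bash
python3 -m crank '[[[0,0.1,0,-0.002,0,0,0],[0,0.13,0.05,-0.002,0,0,0],[0,0.13,0.08,-0.002,0,0,0],[0,0.13,0.094,-0.002,0,0,0],[0,0.13,0.094,-0.002,0,0,0]]]'
python3 - <<'E'
from h import *
w=load('wrist2');print(ray(w,88.7,312,67))
s=state();print(s['position'],s['wrist_force'])
E
```

```text
time_s: 5.95
position: [459.1, -192.8, 72.2]
orientation: [-1.21, 1.209, -1.207]
wrist_force: [-0.1, -1.0, 1.1]
width: 0.1
[ 459.21176111 -192.01282855   67.        ]
[ 459.12710776 -192.8495165    72.16419183] [-0.10793197 -0.97096716  1.06277952]
```

Over the button (two measurements agree within 1 to 2 mm), now press.

```bash
python3 -m crank '[[[0,0,0.014,0,0,0,0],[0,0,0.022,0,0,0,0],[0,0,0.026,0,0,0,0],[0,0,0.027,0,0,0,0]]]'
```

```text
time_s: 6.45
position: [459.8, -193.7, 60.2]
orientation: [-1.208, 1.208, -1.21]
wrist_force: [-6.8, 7.1, 45.1]
width: 0.4
```

45 N at z = 60 means the button is against its end stop. Lifting straight off.

```bash
python3 -m crank '[[[0,0,-0.06,0,0,0,0],[0,0,-0.16,0,0,0,0],[0,-0.1,-0.26,0.05,0,0,0],[0,-0.2,-0.32,0.12,0,0,0],[0,-0.24,-0.32,0.16,0,0,0]]]'
python3 - <<'E'
from h import *
c=camera('wrist');save(c,'wrist5')
for n,r in (('side',(140,290,230,430)),('scene',(170,290,190,400))):
    d=camera(n);save(d,n+'5')
    b=cv2.resize(d['pixels'][r[0]:r[1],r[2]:r[3]],(640,480),interpolation=cv2.INTER_CUBIC);cv2.imwrite(f'pics/{n}5_crop.png',b[:,:,::-1])
s=state(); print(s['time_s'],s['position'],s['wrist_force'])
E
```

```text
time_s: 7.08
position: [540.4, -72.1, 221.0]
orientation: [-1.207, 1.206, -1.21]
wrist_force: [0.1, -1.1, -0.9]
width: 0.1
7.225 [539.89618341 -72.0949142  218.96156457] [-0.36641413 -1.26463594 -0.66278591]
```

View pics/side5_crop.png

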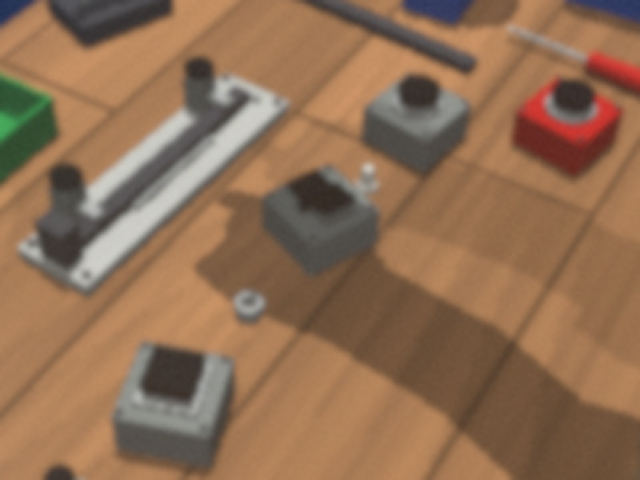

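View pics/wrist5.png

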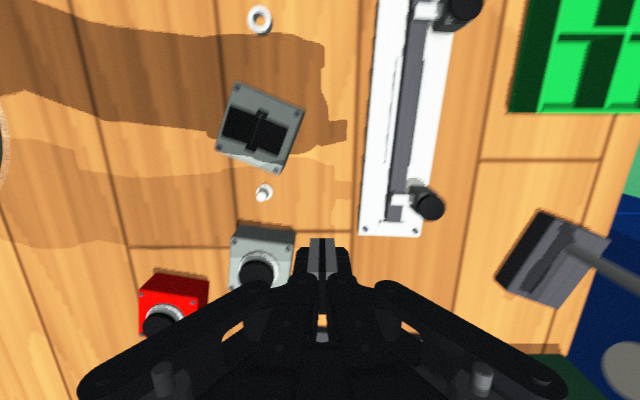

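View pics/scene5_crop.png

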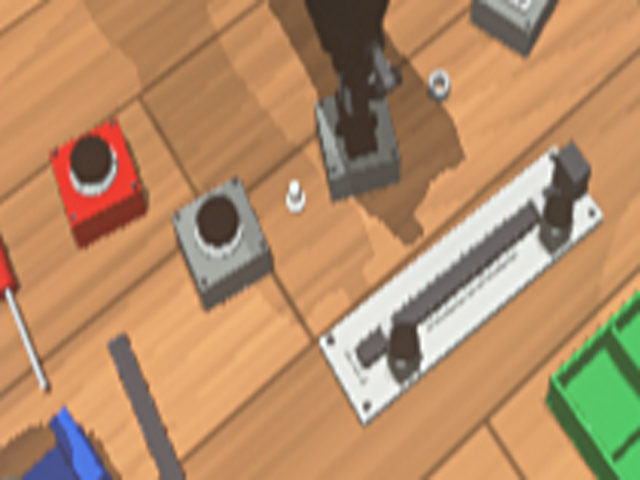

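The final views show both clamps down, the rocker flipped, the start button up again, and the plug, collar and rail where they were. The arm is clear, so I'm handing in.

```bash
python3 -c "
from rig import sign_off
print(sign_off())"
```

```text
the job is handed in; nothing more can be done
None
```

The test was started in the order you asked, and I handed the job in at about 7.2 s. The gripper was shut the whole time, and I never approached the square key or the red look-alike.

| Step | Tool height at the end stop | Wrist force (vertical) |
|---|---|---|
| Stop-end clamp | 67.5 mm | about 70 N |
| Open-end clamp | 67.5 mm | about 63 N |
| Power rocker, raised half | 55.3 mm | about 37 N |
| Start button, then released | 60.2 mm | about 45 N |

The last pictures show both clamp heads lowered, the rocker flipped to on and the start button back up. The rail, plug and collar look unmoved, and the arm was clear at z ≈ 219 mm with about 1 N of wrist force left, which is noise.

- **Start button position:** the first estimate, from the scene and side views, was poor: its height came out at 58 mm instead of 67 mm. I measured it again with the wrist camera, and two results agreed within about 2 mm before I pressed.
- **Not measured from the pictures:** I judged full travel by the end-stop force and the tool height. The clamp and rocker positions in the last pictures were checked by eye only.

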